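# Load the sample slide and bring it to its detent

## Robot

A 6-joint arm with a two-finger parallel gripper is mounted at the origin on the work surface. World frame = base frame: x ahead of the robot, y to its left, z up, the work surface at z = 0. Lengths are in m, angles in degrees, forces in N, time in s.
With the tool pointing down it reaches from about 0.35 to 0.875 m from the base axis. Payload 4.2 kg.
Tool frame: the origin (TCP) lies on the front face of the gripper's body, between the roots of the fingers; the fingertips stand finger_overhang ahead of it and the grasp point (between the pads) lies 51 mm ahead of it (finger_overhang is the distance from the TCP to the fingertips, in m); z points along the fingers, y is the line along which they close (so a half turn about z gives the same grasp; the last joint's range is limited). The gripper opens to 87 mm and grips with 3 to 60 N. Pads are 19 mm wide; open, the fingers measure 117 mm over their backs; the gripper's body (75 mm by 190 mm) begins 51 mm behind the grasp point.
Start: joints at [89.244, 22.042, 0.453, 0, -68.411, -14.817], TCP at [0.168, 0.602, 0.292] pointing down, gripper open.
Joint ranges: [-179.83, 179.83], [-69.29, 118.12], [-61.27, 80.66], [-181.25, 117.63], [-171.15, -9.14], [-177.46, 177.46]. Speed limits (degrees/s): [159.86, 159.86, 180, 180, 180, 180].

## Interface

Orientations are given as a 3x3 rotation matrix whose columns are the frame's x, y, z axes.
In Python, from station import sense, capture, camera_model, finish_job, finger_overhang gives the robot as it stands. The module is installed in compiled form; this text tells all that it offers.
- The arm moves only by the tool jog_arm, never from a script. Its argument "rows" is a list that holds one entry, the list of rows, each a list of 4 numbers: the shift along the tool's x, y, z in m, then the turn about the tool's z in rad. A call has 1 to 20 rows; each row shifts and turns the commanded pose from where the row before left it, along the tool's axes as they then stand; what a row does not reach is not made up. A row lasts 1/8 s, in which the tool goes at most 62.5 mm and 10.7 degrees, less where a joint would pass 70% of its speed; a pose out of reach is approached as far as the arm can. A call is refused whole if a number of a shift passes 0.0625 or a number of a turn 0.188, either way. A call with a gripper value outside its range is refused whole. "claw" is the opening, from 0 (shut) to 1 (fully open), set as the call begins (left out, the last holds). The fingers move at their own pace and stop on an object; the grip force is fixed at half the most. Time passes only in rows, so rows that do not move let the fingers close. It gives the time, the measured TCP pose, the force, the opening and the grip force at its end, in the units of the state.
- sense(): the state, without advancing time (a new reading comes with each control period).
- capture(name): name is "side" or "top" or "wrist"; returns the picture (384x512x3 uint8, red, green, blue); there is no depth.
- camera_model(name): a dict with "fovy" (degrees; the focal length in pixels is half the picture's height over the tangent of half this angle, whatever the lens; pixels are square), "cx", "cy" (the principal point, pixels), "k1" (the pictures are not rectified: a ray, as slopes to the right and down, at radius r is drawn at 1 + k1 r^2 times it, then the intrinsics apply), "eye" and "rotation" of the camera in the world. Camera axes: x right, y down, z forward; pixel columns grow to the right and rows downward; lengths in m; the calibration is good to about 2 mm. A picture is of the moment at which its call begins: read the wrist's pose just before it. camera_model takes no time and is no camera call; for the wrist camera it gives the pose at the moment of the call.
- finish_job(): hands the job in; it is judged then, once.
The state is a dict: "time_s": time; "joints": joint angles; "joint_velocities": joint speeds; "effort": joint torques, N m; "tcp_pos": TCP position; "ee_rot": TCP orientation; "wrist_force": force on the tool from outside, world axes, zero at the start; "moment": the same for the moment, N m; "gripper_width": opening from 0.0 (shut) to 1.0 (fully open); "gripper_force": force on a finger pad.
Only numpy, scipy, OpenCV 4.12 (cv2) and the standard library are available. Lean on these libraries where they do the work, as an engineer would, in place of code of your own. Each camera call takes 0.05 s, during which the arm holds its last target. There are 200 camera calls.

## Task

Put the larger of the two closed aluminium cases centred and square on the deck of the sample slide's carriage, its long side along the rail, then stack the smaller case squarely and centred on top of it, while the carriage stays at its loading end. Then take the carriage by its black grip and slide it with its load along the rail until you feel the sprung ball drop into its notch, not on to the stop at the far end. Finish there still holding the grip, with the carriage at rest in the notch, the column intact and the other things on the bench left where they are.

Things in the scene. Friction and masses are not known exactly. Their poses are not given: they have to be found in the camera images.
- case_large_center (a point): Centre (half-way up) of the larger closed aluminium case, 96 x 62 x 40 mm (x, y, z), about 0.3 kg, lying on the bench; its x axis is its long side, z up. Only its place and yaw vary; it may lie nearer or farther to the right than the smaller one.
- case_large: The same larger case; the origin is the centre of its underside.
- case_small_center (a point): Centre (half-way up) of the smaller closed aluminium case, 84 x 50 x 34 mm (x, y, z), about 0.2 kg; its x axis is its long side, z up.
- case_small: The same smaller case; the origin is the centre of its underside.
- deck (a point): Centre of the upper face of the carriage's flat rubber deck, 72 x 106 mm (x, y), 42 mm above the bench; it moves with the carriage. Its y axis points along the rail, the way the carriage is to be slid (from the loading end to the far end); its x axis points across the rail, away from the grip post.
- travel (a joint): Travel of the carriage along the rail: 0 m at the loading-end stop, 0.20 at the far stop (keep below 0.19). Starts at 0 to 0.03; at the loading end means below 0.06. It slides with about 1 N of friction plus 15 N per m/s and stays where it is left. The notch lies somewhere between 0.09 and 0.16 and must be felt; a grey probe box with a yellow board stands abreast of it, beyond the rail.
- ball (a joint): Drop of the carriage's sprung ball: about 0.0006 m while it rides on the flat strip, 0.0032 seated mid-notch; over 0.0016 is in the notch (within about 1.8 mm of its middle). Within 6 mm of the middle the ball draws the carriage to it: first a pull onwards, then past the middle a resistance, each of 5 to 10 N. Let go there, it centres itself.
- carriage: The sliding carriage: aluminium block with a rubber deck, with an upright steel post topped by a black grip 95 mm across the rail from the deck's centre (on its -x side). Origin under the deck's centre, 22 mm above the bench; axes parallel to the deck's. The black grip is its part carriage_c5.
- handle_grip (a point): Where to take the post: on its axis at mid-height of the black grip, 117 mm above the bench. The grip is a flat-sided block, 30 mm across the rail, 16 mm along it, 44 mm high, its top 139 mm above the bench. Pinch it from above, a finger on either side along the rail (deck's y). The loaded column is 116 mm high above the bench, its near side 64 mm from the post's axis.
- magnet_blank: Bystander, to be left where it is: solid steel cylinder, 40 mm diameter, 40 mm high, standing; origin at the centre of its underside.
- pin_jar: Bystander, to be left where it is: closed glass jar, 56 mm diameter, 75 mm high, standing; origin at the centre of its underside.
- spacer: Bystander, to be left where it is: flat brass ring, 52 mm outer diameter, 15 mm high; origin at the centre of its underside.
- driver: Bystander, to be left where it is: screwdriver lying flat, 170 mm long along its x axis, 26 mm thick; origin at the centre of its underside (lying).
- meter: Bystander, to be left where it is: hand-held multimeter lying flat, 75 x 140 x 30 mm; origin at the centre of its underside.
- mug: Bystander, to be left where it is: white mug, 80 mm diameter, 90 mm high; origin at the centre of its underside.
Things that resemble listed ones, but are neither listed nor needed, are in the scene too. Leave any red look-alike of the case_small alone. What is shaped like the case_large but purple is not meant.

How it is judged:
By the outcome, as a careful person would: the job done as asked, in the order asked, and still so for the second after the job is handed in, while the arm keeps its last pose, push and grip.
It also fails if it takes over 70 s, if anything falls off the work surface, if the arm or the gripper's body presses on something with over 40 N, if the wrist force passes 120 N, or if a joint passes its speed limit or range.

## Working session

There is one attempt and no reset: what is moved stays moved. The work goes in short steps, Python scripts to look and compute and a tool call to move; the robot and the scene stay as the last step left them, time stands still between calls to the robot, and variables do not carry over. Pictures are saved under pics/ and viewed, at most 10 in all, crops included, and the job is handed in when it is done.

Besides the shell and the picture viewer there is one more tool, called by a JSON object that holds its "api" and its "payload", one argument or row to a line. jog_arm: Moves the arm, as the interface text tells. Its arguments: {"type":"object","properties":{"rows":{"type":"array"},"claw":{"type":"number"}},"required":["rows"]}

```bash
mkdir -p pics; cat > h.py <<'E'
import numpy as np, cv2
from station import *
def cap(n,f=None):
    m=camera_model(n); im=capture(n)
    if f: cv2.imwrite('pics/'+f,im[:,:,::-1])
    return im,m
def K(m):
    f=192/np.tan(np.radians(m['fovy'])/2); return np.array([[f,0,m['cx']],[0,f,m['cy']],[0,0,1]])
def w(m,uv,z):
    f=K(m)[0,0]; d=(np.array(uv,float).reshape(-1,2)-[m['cx'],m['cy']])/f
    u=d.copy()
    for _ in range(30): u=d/(1+m['k1']*(u**2).sum(1,keepdims=True))
    r=np.c_[u,np.ones(len(u))]@np.array(m['rotation']).T
    e=np.array(m['eye']); return e+r*((z-e[2])/r[:,2:])
def proj(m,P):
    p=(np.atleast_2d(P)-np.array(m['eye']))@np.array(m['rotation']); u=p[:,:2]/p[:,2:]
    u=u*(1+m['k1']*(u**2).sum(1,keepdims=True)); return u*K(m)[0,0]+[m['cx'],m['cy']]
E
python3 - <<'E'
from h import *
ims=[]
for n in("top","side"):
    im,m=cap(n,n+'0.png'); print(n,m)
im,m=cap("wrist",'wrist0.png');print(m)
s=sense();print(s,finger_overhang)
E
```

```text
top {'fovy': 51.189064581572595, 'cx': 257.31836607608005, 'cy': 196.08874677675723, 'k1': -0.08932902246904072, 'eye': array([ 0.40352668, -0.08663589,  1.60731269]), 'rotation': array([[-0.00678465, -0.99571618,  0.09221313],
       [-0.99975004,  0.00871872,  0.02058727],
       [-0.02130306, -0.0920504 , -0.99552645]])}
side {'fovy': 50.6898220937268, 'cx': 247.43182374627884, 'cy': 190.53360708926374, 'k1': -0.11685441657207181, 'eye': array([ 0.28800721, -1.1340117 ,  0.74954891]), 'rotation': array([[ 0.97264741, -0.1153695 ,  0.20161076],
       [-0.23212016, -0.51557885,  0.82480221],
       [ 0.00878922, -0.84903965, -0.52825602]])}
{'fovy': 66.20542022369139, 'cx': 258.0475462963394, 'cy': 192.63885923211888, 'k1': -0.031644641679095926, 'eye': array([0.23784092, 0.58188542, 0.38427218]), 'rotation': array([[-0.27032373, -0.92783778, -0.25698664],
       [-0.96276764,  0.2610378 ,  0.07026907],
       [ 0.00188493,  0.26641382, -0.9638569 ]])}
{'time_s': 0.15, 'joints': array([ 8.92421804e+01,  2.20802440e+01,  3.98969447e-01, -1.93913020e-02,
       -6.84111733e+01, -1.48164718e+01]), 'joint_velocities': array([ 0.00467574, -0.08092668,  0.18562711,  0.11619607, -0.00067618,
        0.02783625]), 'effort': array([-8.34518760e-04, -3.91051304e+01,  1.87586671e+01,  4.22236875e+00,
        1.23642947e-02, -1.32551709e-04]), 'tcp_pos': array([0.1676988 , 0.60174031, 0.29142625]), 'ee_rot': array([[ 9.63249642e-01, -2.68607546e-01, -3.36012480e-04],
       [-2.68607734e-01, -9.63248304e-01, -1.60919632e-03],
       [ 1.08578823e-04,  1.64031333e-03, -9.99998649e-01]]), 'wrist_force': array([ 0.147532  ,  0.37215388, -0.21381116]), 'moment': array([0.05224566, 0.00573422, 0.05971885]), 'gripper_force': 0.0, 'gripper_width': 0.9983202377682557} 0.0697
```

View pics/top0.png

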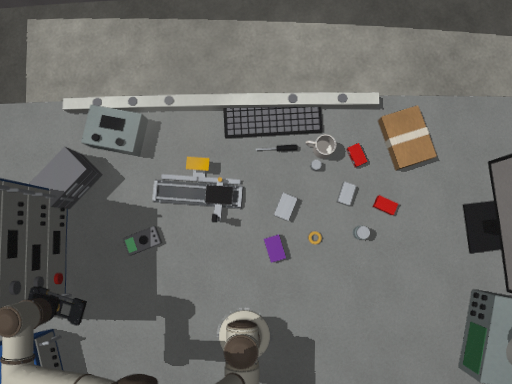

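View pics/side0.png

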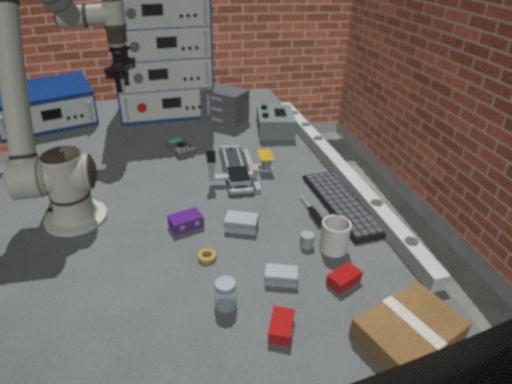

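Top view: silver candidates for the large case are (287,207) and (347,194). The look-alikes are purple (276,249) and red (358,155) and (386,205). The carriage deck is at (221,194), the grip at (215,218), and the rail runs left in the picture (+y). Next I'll measure the two silver boxes and look at a close crop.

```bash
cat > m.py <<'E'
from h import *
im=cv2.imread('pics/top0.png'); m=camera_model('top')
c=im[140:260,145:375]; cv2.imwrite('pics/crop0.png',cv2.resize(c,None,fx=3.4,fy=3.4,interpolation=cv2.INTER_CUBIC))
up=cv2.resize(im,None,fx=4,fy=4,interpolation=cv2.INTER_CUBIC)
hsv=cv2.cvtColor(up,cv2.COLOR_BGR2HSV)
for (u,v),h in (((287,207),.04),((347,194),.034)):
    for t in (130,150):
        mk=((hsv[...,2]>t)&(hsv[...,1]<60)).astype('u1')
        n,l,st,_=cv2.connectedComponentsWithStats(mk)
        k=l[v*4,u*4]
        ct=max(cv2.findContours((l==k).astype('u1'),0,1)[0],key=cv2.contourArea).reshape(-1,2)
        P=w(m,(ct-1.5)/4,h)[:,:2]
        r=cv2.minAreaRect((P*1000).astype('f4')); print((u,v),t,r, 'ctr px',ct.mean(0)/4)
for n,p,z in (('deck',(221,194),.042),('grip',(215,218),.139)): print(n,w(m,p,z))
E
python3 m.py
```

```text
(287, 207) 130 ((509.712158203125, -162.6817626953125), (64.45909118652344, 99.64520263671875), 67.6991195678711) ctr px [285.36616162 206.35016835]
(287, 207) 150 ((508.55914306640625, -162.87957763671875), (60.84168243408203, 95.57342529296875), 67.1335678100586) ctr px [285.48763251 206.69257951]
(347, 194) 130 ((559.4395141601562, -406.2784423828125), (51.3818359375, 86.21562957763672), 70.67089080810547) ctr px [346.89126016 193.10060976]
(347, 194) 150 ((559.0648803710938, -406.150390625), (48.30027770996094, 82.2704086303711), 70.66763305664062) ctr px [346.85042735 193.31944444]
deck [[0.55802368 0.08862287 0.042     ]]
grip [[0.46005111 0.09978419 0.139     ]]
```

View pics/crop0.png

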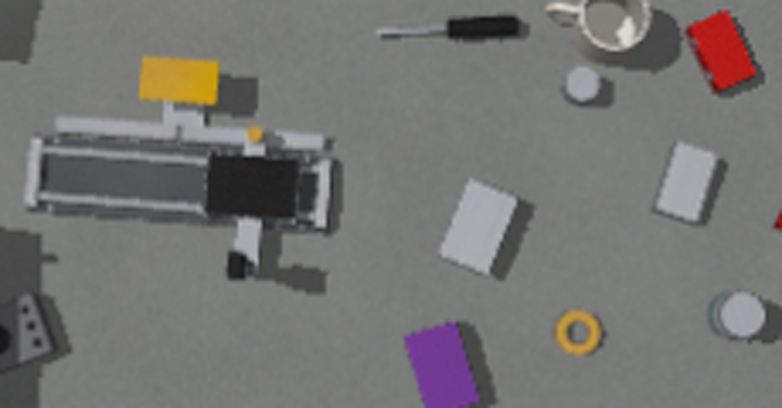

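The box at (287,207) measures 96x62 mm, so it is the large case. The one at (347,194) measures 84x50 mm, so it is the small one. The crop agrees: both are silver, and the purple and red boxes are excluded. The gripper body might hit the grip (top at 139 mm) while I set the case down, so I'll check the body's shape and the rail's orientation.

```bash
python3 - <<'E'
from h import *
a=cv2.imread('pics/side0.png')[0:115,70:170]; b=cv2.imread('pics/wrist0.png'); c=cv2.imread('pics/top0.png')[270:384,0:110]
r=lambda i:cv2.resize(i,(400,300) if i is b else (390,int(390*i.shape[0]/i.shape[1]))[:2],interpolation=cv2.INTER_CUBIC)
o=np.zeros((600,800,3),'u1')
x=cv2.resize(a,(260,299),interpolation=cv2.INTER_CUBIC);o[:299,:260]=x
x=cv2.resize(c,(289,299),interpolation=cv2.INTER_CUBIC);o[301:600,:289]=x
o[100:484,288:800]=b
cv2.imwrite('pics/grp.png',o)
m=camera_model('top'); im=cv2.imread('pics/top0.png')
up=cv2.resize(im,None,fx=4,fy=4,interpolation=cv2.INTER_CUBIC); g=up.max(2)
for (u,v),h in (((221,194),.042),((214.5,218),.139)):
  for t in (35,50):
    n,l,st,_=cv2.connectedComponentsWithStats((g<t).astype('u1')); k=l[int(v*4),int(u*4)]
    ct=max(cv2.findContours((l==k).astype('u1'),0,1)[0],key=cv2.contourArea).reshape(-1,2)
    P=w(m,(ct-1.5)/4,h)[:,:2]*1000; print(t,k,cv2.minAreaRect(P.astype('f4')),ct.min(0)/4,ct.max(0)/4)
# bright rails: hint of direction
print(w(m,[(157,181),(157,200),(242,184),(242,206)],.03))
E
```

```text
35 0 ((596.1517944335938, -16.3936767578125), (2261.728515625, 1648.7342529296875), 88.78472900390625) [0. 0.] [511.75 383.75]
50 60 ((550.352294921875, 98.40196228027344), (104.17562866210938, 81.291259765625), 84.96701049804688) [205.5  185.25] [232.5 207. ]
35 0 ((584.2152099609375, -20.7462158203125), (2121.572998046875, 1546.5650634765625), 88.78472900390625) [0. 0.] [511.75 383.75]
50 79 ((460.8934020996094, 99.67205047607422), (24.329256057739258, 25.993799209594727), 84.90973663330078) [212.25 214.5 ] [218.75 221.75]
[[0.61393791 0.34806752 0.03      ]
 [0.53745291 0.34675518 0.03      ]
 [0.59833221 0.00644931 0.03      ]
 [0.51086614 0.00673312 0.03      ]]
```

View pics/grp.png

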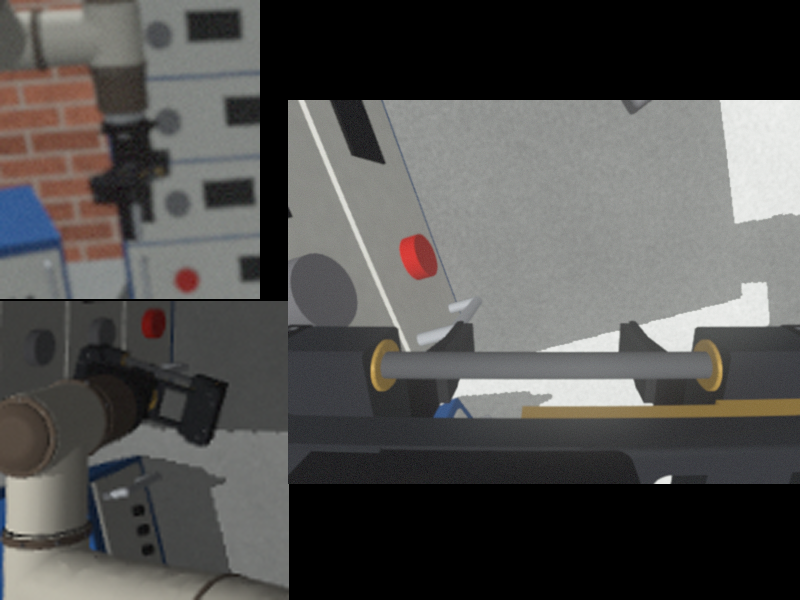

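{"api": "jog_arm", "payload": {
  "rows": [
    [[0.036, 0.037, 0, 0], [0.036, 0.037, 0, 0], [0.036, 0.037, 0, 0], [0.036, 0.037, 0, 0], [0.036, 0.037, 0, 0], [0.036, 0.037, 0, 0], [0.036, 0.037, 0, 0], [0.036, 0.037, 0, 0], [0.036, 0.037, 0, 0], [0.036, 0.037, 0, 0], [0.036, 0.04, 0, 0], [0, 0, 0, 0], [0, 0, 0, 0]]
  ]
}}

```text
time_s: 1.78
tcp_pos: [0.439, 0.1007, 0.292]
ee_rot: [[0.963, -0.269, -0.0], [-0.269, -0.963, 0.0], [-0.0, 0.0, -1.0]]
wrist_force: [-0.5, 0.2, 0.4]
gripper_width: 0.998
gripper_force: 0.0
```

```bash
python3 - <<'E'
from h import *
im,m=cap("wrist",'wrist1.png'); np.save('w1.npy',m,allow_pickle=True)
s=sense(); print(s['joints'],s['tcp_pos'],s['ee_rot'])
a=np.array(m['rotation']); print(m['eye'])
E
```

```text
[ 3.37668660e+01  4.76762513e+00 -2.27100351e+01 -1.44595031e-02
 -6.25313826e+01  4.07035257e+01] [0.43886324 0.10126208 0.29212799] [[ 9.63461013e-01 -2.67848485e-01 -2.55647389e-04]
 [-2.67848468e-01 -9.63461047e-01  9.84264082e-05]
 [-2.72669665e-04 -2.63552455e-05 -9.99999962e-01]]
[0.50915496 0.08067881 0.38500681]
```

View pics/wrist1.png

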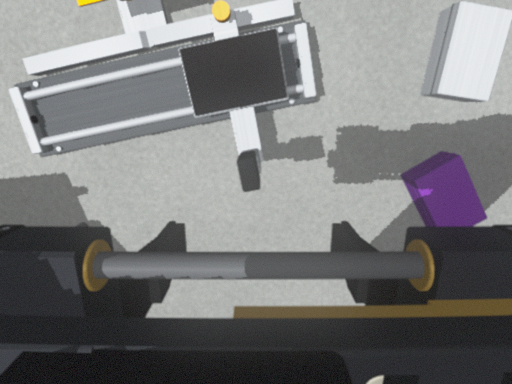

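The wrist view shows the deck as a dark quad with corners about (181,67), (276,28), (288,101) and (197,116). The grip is at (248,172), the large case at (470,52), and the purple look-alike at (445,190). I'll measure the deck and case from this picture.

```bash
cat > meas.py <<'E'
from h import *
def rect(bgr,m,uv,h,lo,hi,box=None,sat=70):
    up=cv2.resize(bgr,None,fx=4,fy=4,interpolation=cv2.INTER_CUBIC); hs=cv2.cvtColor(up,cv2.COLOR_BGR2HSV)
    mk=((hs[...,2]>=lo)&(hs[...,2]<=hi)&(hs[...,1]<sat)).astype('u1')
    mk=cv2.morphologyEx(mk,cv2.MORPH_OPEN,np.ones((9,9)))
    l=cv2.connectedComponents(mk)[1]; k=l[int(uv[1]*4),int(uv[0]*4)]
    if k==0: print('miss',hs[int(uv[1]*4),int(uv[0]*4)]); return
    ct=max(cv2.findContours((l==k).astype('u1'),0,1)[0],key=cv2.contourArea).reshape(-1,2)
    P=w(m,(ct-1.5)/4,h)[:,:2]*1000
    r=cv2.minAreaRect(P.astype('f4')); c=cv2.boxPoints(r)
    e=c[1]-c[0],c[2]-c[1]; L=max(e,key=np.linalg.norm); a=np.degrees(np.arctan2(L[1],L[0]))
    a=(a+90)%180-90
    print(lo,hi,'ctr',np.round(r[0],1),'size',np.round(r[1],1),'long yaw',round(a,1)); return r[0],a
E
python3 - <<'E'
from meas import *
b=cv2.imread('pics/wrist1.png'); m=np.load('w1.npy',allow_pickle=True).item()
for t in (35,45,55): rect(b,m,(230,70),.042,0,t,sat=256)
for t in (30,40): rect(b,m,(250,178),.139,0,t,sat=256)
for t in (170,190,205): rect(b,m,(470,60),.04,t,255)
print(w(m,[(181,67),(276,28),(288,101),(197,116)],.042), b[178,250],b[160,248])
print(w(m,[(30,65),(293,8)],.03))
cv2.imwrite('pics/crop1.png',cv2.resize(b[0:200,140:340],(800,800))[100:700])
E
```

```text
miss [120   4  63]
miss [120   4  63]
miss [120   4  63]
miss [50  9 82]
miss [50  9 82]
170 255 ctr [507.8 -53.6] size [327.6 161. ] long yaw 75.2
190 255 ctr [ 505.8 -168.9] size [68.7 96.5] long yaw -22.9
205 255 ctr [ 506.9 -166.2] size [62. 95.] long yaw -22.9
[[0.57704679 0.14870189 0.042     ]
 [0.5861971  0.03929506 0.042     ]
 [0.51080738 0.04547381 0.042     ]
 [0.52298514 0.14850714 0.042     ]] [78 82 81] [85 83 83]
[[0.63095472 0.31731787 0.03      ]
 [0.60308802 0.01509252 0.03      ]]
```

View pics/crop1.png

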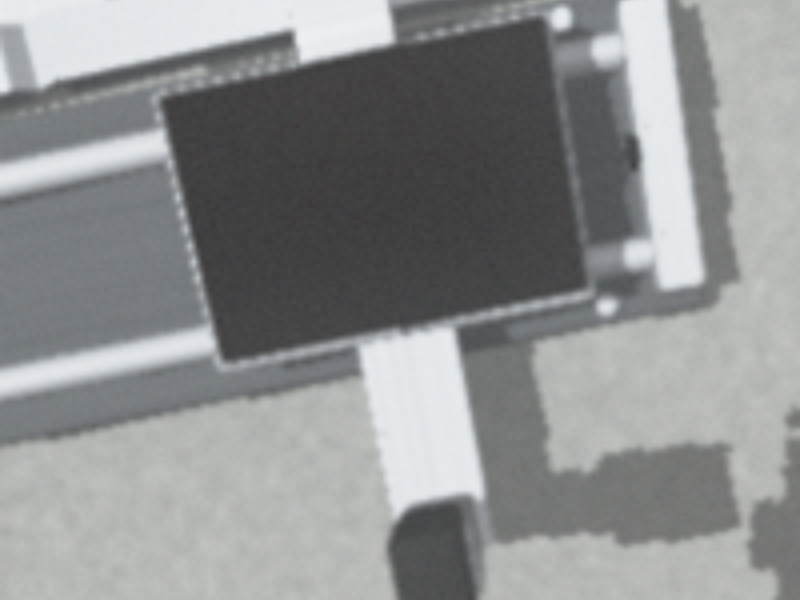

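The enlarged deck has corners at wrist pixels (180.5,49.2), (276.7,28.7), (287.5,98) and (195.7,115.5).

```bash
python3 - <<'E'
from meas import *
b=cv2.imread('pics/wrist1.png'); m=np.load('w1.npy',allow_pickle=True).item()
c=np.array([(180.5,49.2),(276.7,28.7),(287.5,98),(195.7,115.5)])
g=b.max(2).astype('u1'); c=cv2.cornerSubPix(g,c.astype('f4').reshape(-1,1,2),(4,4),(-1,-1),(3,50,.01)).reshape(-1,2)
P=w(m,c,.042)[:,:2]*1000; print(c,P.round(1),P.mean(0))
for i in range(4): d=P[(i+1)%4]-P[i]; print(np.linalg.norm(d).round(1),np.degrees(np.arctan2(d[1],d[0])).round(1))
for t in (72,80): rect(b,m,(230,70),.042,0,t,sat=256)
# same corners predicted in top view, plus top-view refinement
mt=camera_model('top'); bt=cv2.imread('pics/top0.png')
q=proj(mt,np.c_[P/1000,[.042]*4]); print(q)
c=P.mean(0)/1000
for z,p in((.139,None),):
  for psi in(-4,-5,-6):
    a=np.radians(psi); gp=np.array([*(c-.095*np.array([np.cos(a),np.sin(a)])),z]); print(psi,gp,proj(m,gp),proj(mt,gp))
E
```

```text
[[179.19926   49.663345]
 [276.7       28.7     ]
 [288.8158    99.302345]
 [194.20267  113.61878 ]] [[594.1 144.8]
 [585.3  38.8]
 [512.3  44.1]
 [526.3 150.7]] [554.53418802  94.60084937]
106.4 -94.7
73.2 175.8
107.5 82.5
68.1 -5.0
0 72 ctr [555.4  95.3] size [102.9  69.2] long yaw 85.1
0 80 ctr [555.2  95.1] size [103.6  70.1] long yaw 85.5
[[206.85129793 185.02674128]
 [233.63516667 186.98183075]
 [232.28790439 205.49839274]
 [205.26703579 202.15816032]]
-4 [0.4597656  0.10122771 0.139     ] [[250.54057063 175.66217332]] [[214.60870019 218.0803004 ]]
-5 [0.45989569 0.10288064 0.139     ] [[248.63785765 176.03233919]] [[214.16092725 218.04782532]]
-6 [0.46005461 0.10453105 0.139     ] [[246.7298658  176.36971659]] [[213.71391112 218.00749696]]
```

{"api": "jog_arm", "payload": {
  "rows": [
    [[0.0116, 0.0454, 0.01, 0], [0.0116, 0.0454, 0.01, 0], [0.0116, 0.0454, 0.01, 0], [0.0116, 0.0454, 0.01, 0], [0.0116, 0.0454, 0.01, 0], [0, 0, 0, 0.1265], [0, 0, 0, 0], [0, 0, 0, 0]]
  ]
}}

```text
time_s: 2.82
tcp_pos: [0.4344, -0.1323, 0.2425]
ee_rot: [[0.923, -0.384, 0.0], [-0.384, -0.923, 0.0], [0.0, -0.0, -1.0]]
wrist_force: [-0.6, 0.1, 0.3]
gripper_width: 1.0
gripper_force: 0.0
```

```bash
python3 - <<'E'
from meas import *
im,m=cap("wrist",'wrist2.png'); s=sense(); print(s['tcp_pos'],s['ee_rot'][:,0],s['ee_rot'][:,1]);b=im[:,:,::-1].copy()
c=proj(m,[.508,-.164,.04])[0]; print(c,b[int(c[1]),int(c[0])])
for t in (170,190,200,210): rect(b,m,c,.04,t,255)
E
```

```text
[ 0.43438298 -0.13237163  0.24247298] [ 9.23149471e-01 -3.84440936e-01  4.70699304e-04] [-3.84440849e-01 -9.23149588e-01 -2.67626022e-04]
[258.71769428 103.84585429] [239 236 234]
170 255 ctr [ 481.6 -147.9] size [499.8 249.1] long yaw 67.3
190 255 ctr [ 502.8 -162. ] size [ 65.6 106.9] long yaw -22.7
200 255 ctr [ 507.4 -165.7] size [61.8 95.1] long yaw -22.9
210 255 ctr [ 507.4 -165.9] size [61.1 94.5] long yaw -22.9
```

{"api": "jog_arm", "payload": {
  "rows": [
    [[0.04, 0.0013, 0.03, 0.005], [0.04, 0.0014, 0.03, 0], [0, 0, 0.04, 0], [0, 0, 0.03, 0], [0, 0, 0.0155, 0], [0, 0, 0, 0], [0, 0, 0, 0]]
  ]
}}

```text
time_s: 3.75
tcp_pos: [0.5076, -0.1669, 0.098]
ee_rot: [[0.92, -0.391, 0.003], [-0.391, -0.92, -0.0], [0.003, -0.001, -1.0]]
wrist_force: [-0.7, 0.1, 0.9]
gripper_width: 0.998
gripper_force: 0.0
```

{"api": "jog_arm", "payload": {
  "rows": [
    [[0, 0, 0, 0], [0, 0, 0, 0], [0, 0, 0, 0], [0, 0, 0, 0], [0, 0, 0, 0], [0, 0, 0, 0]]
  ],
  "claw": 0
}}

```text
time_s: 4.5
tcp_pos: [0.5071, -0.1671, 0.0972]
ee_rot: [[0.92, -0.392, 0.001], [-0.392, -0.92, -0.0], [0.001, -0.0, -1.0]]
wrist_force: [0.1, 2.2, 4.3]
gripper_width: 0.709
gripper_force: 30.0
```

{"api": "jog_arm", "payload": {
  "rows": [
    [[0, 0, -0.02, 0], [0, 0, -0.04, 0], [0, 0, -0.05, 0], [0, 0, -0.04, 0], [-0.0058, -0.026, 0, 0], [-0.0117, -0.052, 0, 0], [-0.0117, -0.052, 0, 0], [-0.0117, -0.052, 0, 0], [-0.0117, -0.052, 0, 0], [-0.0059, -0.026, 0, 0], [0, 0, 0, 0.15], [0, 0, 0, 0.18], [0, 0, 0, 0.18], [0, 0, 0, 0.18], [0, 0, 0, 0.18], [0, 0, 0, 0.18], [0, 0, 0, 0.15], [0, 0, 0, 0.051], [0, 0, 0, 0], [0, 0, 0, 0]]
  ]
}}

```text
time_s: 7.0
tcp_pos: [0.5544, 0.0947, 0.2458]
ee_rot: [[-0.083, -0.997, -0.002], [-0.997, 0.083, -0.001], [0.001, 0.002, -1.0]]
wrist_force: [0.3, 0.3, -3.7]
gripper_width: 0.706
gripper_force: 30.0
```

```bash
python3 - <<'E'
from meas import *
s=sense(); print(s['tcp_pos'],s['ee_rot'][:,0],s['ee_rot'][:,1],s['joints'],s['gripper_force'],s['wrist_force'])
im,m=cap("side",'side3.png'); im2,m2=cap("wrist",'wrist3.png')
o=np.zeros((384,800,3),'u1'); o[:,:512]=im2[:,:,::-1]; o[:360,512:]=cv2.resize(im[100:225,170:270],(288,360))[:,:,::-1]
cv2.imwrite('pics/v3.png',o)
E
```

```text
[0.55444906 0.09471115 0.24582381] [-8.29729132e-02 -9.96551515e-01  7.57746633e-04] [-0.9965499   0.08297422  0.00188982] [ 2.61906087e+01  1.82239074e+01 -1.23469257e+01 -2.14066478e-02
 -5.95443588e+01 -3.09392517e+01] 29.99891459941864 [ 0.25827538  0.28260253 -3.72479093]
```

View pics/v3.png

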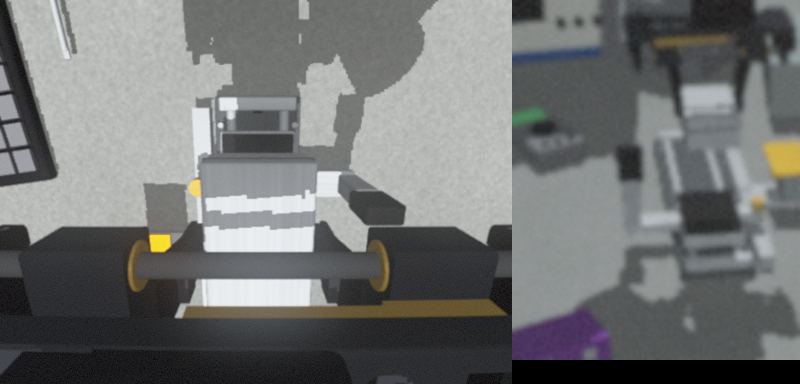

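The case is held level and square over the deck. The deck's end is visible below it, at about columns 222-294 and rows 133-152, and the grip is at (375,205). I'll recheck the deck's lateral centre here, and where the yellow board is.

```bash
python3 - <<'E'
from meas import *
b=cv2.imread('pics/wrist3.png'); m=camera_model('wrist')
g=cv2.cvtColor(b,cv2.COLOR_BGR2GRAY)
for v in (138,144,149): print(v,list(g[v,214:304]))
E
```

```text
138 [np.uint8(156), np.uint8(169), np.uint8(142), np.uint8(124), np.uint8(122), np.uint8(132), np.uint8(161), np.uint8(166), np.uint8(108), np.uint8(77), np.uint8(70), np.uint8(79), np.uint8(77), np.uint8(77), np.uint8(74), np.uint8(72), np.uint8(78), np.uint8(77), np.uint8(77), np.uint8(71), np.uint8(68), np.uint8(64), np.uint8(68), np.uint8(66), np.uint8(62), np.uint8(66), np.uint8(65), np.uint8(65), np.uint8(62), np.uint8(64), np.uint8(58), np.uint8(63), np.uint8(61), np.uint8(62), np.uint8(63), np.uint8(60), np.uint8(59), np.uint8(59), np.uint8(61), np.uint8(59), np.uint8(56), np.uint8(58), np.uint8(58), np.uint8(59), np.uint8(59), np.uint8(60), np.uint8(59), np.uint8(59), np.uint8(58), np.uint8(60), np.uint8(61), np.uint8(56), np.uint8(59), np.uint8(64), np.uint8(57), np.uint8(59), np.uint8(58), np.uint8(54), np.uint8(61), np.uint8(60), np.uint8(54), np.uint8(60), np.uint8(60), np.uint8(59), np.uint8(60), np.uint8(59), np.uint8(58), np.uint8(60), np.uint8(62), np.uint8(58), np.uint8(59), np.uint8(57), np.uint8(61), np.uint8(60), np.uint8(58), np.uint8(62), np.uint8(55), np.uint8
[... 2053 characters left out ...]
1), np.uint8(59), np.uint8(63), np.uint8(63), np.uint8(60), np.uint8(58), np.uint8(58), np.uint8(56), np.uint8(61), np.uint8(58), np.uint8(60), np.uint8(64), np.uint8(57), np.uint8(62), np.uint8(61), np.uint8(59), np.uint8(58), np.uint8(64), np.uint8(59), np.uint8(57), np.uint8(60), np.uint8(59), np.uint8(63), np.uint8(56), np.uint8(64), np.uint8(63), np.uint8(64), np.uint8(61), np.uint8(61), np.uint8(64), np.uint8(60), np.uint8(61), np.uint8(59), np.uint8(61), np.uint8(60), np.uint8(62), np.uint8(61), np.uint8(65), np.uint8(76), np.uint8(109), np.uint8(122), np.uint8(120), np.uint8(118), np.uint8(121), np.uint8(109), np.uint8(111), np.uint8(114), np.uint8(115), np.uint8(114), np.uint8(116)]
```

```bash
python3 - <<'E'
from meas import *
b=cv2.imread('pics/wrist3.png'); m=camera_model('wrist'); s=sense()
g=cv2.cvtColor(b,cv2.COLOR_BGR2GRAY)
print([int(x) for x in g[122:165,250:266].mean(1)])
R=s['ee_rot'];t=s['tcp_pos']
f=lambda p,z:((w(m,p,z)-t)@R*1000).round(1)
print('deck edges, tool frame',f([(222.3,138),(292.8,138),(222.5,149.3),(292.6,149.3)],.042))
print('end rows 128..136',f([(258,v) for v in (128,130,132,134,136)],.042))
zt=t[2]-.097+.04
print('case top end',f([(203,158),(316,158),(258,158)],zt))
E
```

```text
[82, 83, 83, 82, 81, 82, 82, 83, 94, 120, 132, 111, 77, 59, 58, 59, 58, 59, 60, 60, 59, 59, 59, 60, 59, 61, 60, 60, 61, 63, 76, 98, 106, 106, 105, 99, 91, 102, 108, 109, 116, 131, 140]
deck edges, tool frame [[ 47.7 -35.7 204.3]
 [ 47.5  34.6 204.3]
 [ 36.4 -35.9 204.3]
 [ 36.3  34.7 204.3]]
end rows 128..136 [[ 5.730e+01 -1.000e-01  2.043e+02]
 [ 5.540e+01 -1.000e-01  2.043e+02]
 [ 5.350e+01 -1.000e-01  2.043e+02]
 [ 5.150e+01 -1.000e-01  2.043e+02]
 [ 4.950e+01 -1.000e-01  2.043e+02]]
case top end [[ 50.4 -28.1  57. ]
 [ 50.3  29.8  57. ]
 [ 50.3   0.1  57. ]]
```

{"api": "jog_arm", "payload": {
  "rows": [
    [[-0.001, -0.0005, 0.02, 0], [0, 0, 0.035, 0], [0, 0, 0.03, 0], [0, 0, 0.013, 0], [0, 0, 0.004, 0], [0, 0, 0.0015, 0], [0, 0, 0, 0], [0, 0, 0, 0]]
  ]
}}

```text
time_s: 8.1
tcp_pos: [0.5559, 0.096, 0.1441]
ee_rot: [[-0.083, -0.997, 0.002], [-0.997, 0.083, 0.001], [-0.001, -0.001, -1.0]]
wrist_force: [-1.1, 0.4, -3.2]
gripper_width: 0.71
gripper_force: 30.0
```

{"api": "jog_arm", "payload": {
  "rows": [
    [[0, 0, 0.0015, 0], [0, 0, 0.001, 0], [0, 0, 0, 0], [0, 0, 0, 0]]
  ]
}}

```text
time_s: 8.6
tcp_pos: [0.5555, 0.0959, 0.1407]
ee_rot: [[-0.083, -0.997, -0.0], [-0.997, 0.083, -0.0], [0.0, 0.0, -1.0]]
wrist_force: [0.4, 0.8, -3.4]
gripper_width: 0.71
gripper_force: 30.0
```

{"api": "jog_arm", "payload": {
  "rows": [
    [[0, 0, 0, 0], [0, 0, 0, 0], [0, 0, 0, 0], [0, 0, 0, 0]]
  ],
  "claw": 1
}}

```text
time_s: 9.1
tcp_pos: [0.5556, 0.0959, 0.141]
ee_rot: [[-0.083, -0.997, 0.0], [-0.997, 0.083, 0.0], [-0.0, -0.0, -1.0]]
wrist_force: [-0.5, 0.3, -1.2]
gripper_width: 0.988
gripper_force: 0.0
```

{"api": "jog_arm", "payload": {
  "rows": [
    [[0, 0, -0.03, 0], [0, 0, -0.04, 0], [0, 0, -0.04, 0], [-0.03, 0, -0.02, 0], [-0.05, 0, 0, 0], [0, 0, 0, 0], [0, 0, 0, 0]]
  ]
}}

```text
time_s: 9.98
tcp_pos: [0.5618, 0.1755, 0.2704]
ee_rot: [[-0.083, -0.997, -0.001], [-0.997, 0.083, -0.001], [0.001, 0.001, -1.0]]
wrist_force: [0.0, -0.4, 0.1]
gripper_width: 0.998
gripper_force: 0.0
```

```bash
python3 - <<'E'
from meas import *
im,m=cap("wrist",'wrist4.png'); s=sense(); print(s['tcp_pos'],s['ee_rot'][:,0],s['ee_rot'][:,1],s['wrist_force']); np.save('w4.npy',m,allow_pickle=True)
b=im[:,:,::-1].copy()
c=proj(m,[.5555,.0955,.082])[0]; print(c)
for t in (150,190,210): rect(b,m,c,.082,t,255)
cv2.imwrite('pics/v4.png',b)
E
```

```text
[0.56187272 0.17498775 0.27041712] [-8.37901098e-02 -9.96483202e-01  6.66925614e-04] [-9.96483021e-01  8.37906604e-02  8.45479784e-04] [ 0.11499266 -1.26897911 -0.07752059]
[257.50625613 103.6751016 ]
150 255 ctr [559.  125.4] size [237.8 533.4] long yaw -4.7
190 255 ctr [560.9 160.7] size [165.4  61. ] long yaw 85.2
210 255 ctr [560.9 160.7] size [164.4  60.1] long yaw 85.1
```

View pics/v4.png

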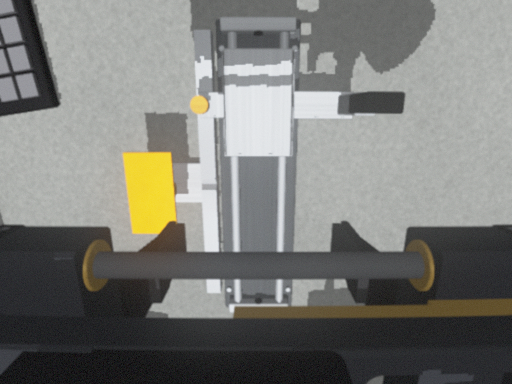

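The large case sits flat on the deck, at cols 224-292 and rows 55-156, square to it. The grip is at (372,103) and the yellow board at (150,193). I'll compare with the predicted outlines.

```bash
python3 - <<'E'
from meas import *
b=cv2.imread('pics/v4.png'); m=np.load('w4.npy',allow_pickle=True).item()
g=cv2.cvtColor(b,cv2.COLOR_BGR2GRAY)
def box(c,yaw,l,wd,z):
    a=np.radians(yaw); L=np.array([np.cos(a),np.sin(a)]); N=np.array([L[1],-L[0]])
    return np.array([[*(c+i*l/2*L+j*wd/2*N),z] for i,j in((-1,-1),(-1,1),(1,1),(1,-1))])
c=np.array([.5555,.0958])
print('case',proj(m,box(c,85.2,.096,.062,.082)).round(1).tolist())
print('deck',proj(m,box(c,85.2,.106,.072,.042)).round(1).tolist())
print('grip',proj(m,[*(c-.095*np.array([.9965,-.083])),.139]))
print('col250-266 rows 40-70',[int(x) for x in g[40:72,250:266].mean(1)]);print('rows146-162',[int(x) for x in g[146:166,250:266].mean(1)])
print('row130-145 cols 215-232',[int(x) for x in g[130:145,215:235].mean(0)]);print('cols 282-302',[int(x) for x in g[130:145,282:302].mean(0)])
d=(g[:130,300:430]<70); ys,xs=np.where(d); print('grip dark',xs.min()+300,xs.max()+300,ys.min(),ys.max())
E
```

```text
case [[292.7, 47.4], [222.2, 47.5], [225.3, 156.1], [289.9, 156.0]]
deck [[293.3, 50.4], [221.7, 50.5], [224.8, 155.3], [290.6, 155.2]]
grip [[386.62988825 102.46708305]]
col250-266 rows 40-70 [80, 79, 80, 81, 81, 80, 80, 87, 112, 135, 144, 145, 145, 146, 147, 146, 146, 146, 147, 147, 146, 147, 146, 151, 161, 185, 219, 227, 227, 227, 227, 228]
rows146-162 [228, 228, 228, 228, 228, 228, 228, 228, 228, 220, 167, 133, 129, 129, 129, 128, 128, 128, 129, 128]
row130-145 cols 215-232 [116, 114, 137, 154, 149, 131, 128, 134, 154, 167, 176, 208, 220, 224, 227, 228, 228, 227, 227, 226]
cols 282-302 [226, 226, 227, 228, 227, 227, 227, 218, 180, 155, 152, 136, 129, 125, 126, 151, 173, 178, 178, 177]
grip dark 350 403 93 112
```

{"api": "jog_arm", "payload": {
  "rows": [
    [[0.0308, 0.0029, 0, 0], [0.0548, 0.0029, 0, 0], [0.0548, 0.0029, 0, 0], [0.0548, 0.0029, 0, 0], [0.0548, 0.0029, 0, 0], [0.0548, 0.0029, 0, 0], [0.0548, 0.0029, 0, 0], [0.0548, 0.0029, 0, 0], [0.0548, 0.0029, 0, 0], [0.0548, 0.0029, 0, 0], [0.0348, 0.0029, 0, 0], [0, 0, 0, -0.15], [0, 0, 0, -0.18], [0, 0, 0, -0.18], [0, 0, 0, -0.18], [0, 0, 0, -0.18], [0, 0, 0, -0.18], [0, 0, 0, -0.158], [0, 0, 0, -0.11], [0, 0, 0, 0]]
  ]
}}

```text
time_s: 12.52
tcp_pos: [0.4828, -0.3792, 0.2706]
ee_rot: [[0.943, -0.332, -0.001], [-0.332, -0.943, 0.0], [-0.001, 0.0, -1.0]]
wrist_force: [0.5, -0.3, 0.0]
gripper_width: 1.0
gripper_force: 0.0
```

{"api": "jog_arm", "payload": {
  "rows": [
    [[0, 0, 0, 0]]
  ]
}}

```text
time_s: 12.65
tcp_pos: [0.4832, -0.379, 0.2707]
ee_rot: [[0.943, -0.332, -0.0], [-0.332, -0.943, 0.0], [-0.0, 0.0, -1.0]]
wrist_force: [-1.0, 0.7, -0.6]
gripper_width: 1.005
gripper_force: 0.0
```

```bash
python3 - <<'E'
from meas import *
im,m=cap("wrist",'wrist5.png'); s=sense(); print(s['joints'])
R=s['ee_rot'];t=s['tcp_pos'];print(t,R[:,0]); b=im[:,:,::-1].copy()
c=proj(m,[.559,-.406,.034])[0]; print(c,b[int(c[1]),int(c[0])])
for k in (190,205,215):
    r=rect(b,m,c,.034,k,255)
    if r: p=np.array([*r[0],34])/1000; print('tool delta',((p-t)@R*1000).round(1),'turn',np.radians(np.degrees(np.arctan2(R[1,0],R[0,0]))-r[1]))
E
```

```text
[-2.30060318e+01  2.18623280e+01 -3.00708569e+00  7.43585542e-04
 -6.51415679e+01  9.36291805e+01]
[ 0.48337731 -0.37885273  0.27072437] [ 9.43358575e-01 -3.31774868e-01 -1.92025841e-04]
[258.01102282 104.1343165 ] [235 234 231]
190 255 ctr [ 554.2 -399.2] size [69.7 97.4] long yaw -18.0
tool delta [ 73.7  -4.3 236.7] turn -0.02420609209153932
205 255 ctr [ 557.3 -409.4] size [49.7 82.9] long yaw -19.7
tool delta [ 79.9   4.3 236.7] turn 0.005457660868362781
215 255 ctr [ 557.4 -409.6] size [49.  82.2] long yaw -19.8
tool delta [ 80.    4.4 236.7] turn 0.007064079637898577
```

{"api": "jog_arm", "payload": {
  "rows": [
    [[0.04, 0.002, 0.03, 0.006], [0.04, 0.0023, 0.03, 0], [0, 0, 0.04, 0], [0, 0, 0.04, 0], [0, 0, 0.033, 0], [0, 0, 0.0187, 0], [0, 0, 0, 0], [0, 0, 0, 0]]
  ]
}}

```text
time_s: 13.7
tcp_pos: [0.5587, -0.4098, 0.0807]
ee_rot: [[0.942, -0.335, 0.003], [-0.335, -0.942, -0.002], [0.003, 0.001, -1.0]]
wrist_force: [-0.8, 0.6, -0.1]
gripper_width: 0.996
gripper_force: 0.0
```

{"api": "jog_arm", "payload": {
  "rows": [
    [[0, 0, 0, 0], [0, 0, 0, 0], [0, 0, 0, 0], [0, 0, 0, 0], [0, 0, 0, 0], [0, 0, 0, 0]]
  ],
  "claw": 0
}}

```text
time_s: 14.45
tcp_pos: [0.5578, -0.4094, 0.0792]
ee_rot: [[0.942, -0.336, -0.0], [-0.336, -0.942, -0.0], [0.0, 0.0, -1.0]]
wrist_force: [-0.2, -1.6, 0.5]
gripper_width: 0.569
gripper_force: 30.0
```

{"api": "jog_arm", "payload": {
  "rows": [
    [[0, 0, -0.03, 0], [0, 0, -0.05, 0], [0, 0, -0.05, 0], [0, 0, -0.05, 0], [-0.0086, -0.0238, 0, 0], [-0.0172, -0.0475, 0, 0], [-0.0172, -0.0475, 0, 0], [-0.0172, -0.0475, 0, 0], [-0.0172, -0.0475, 0, 0], [-0.0172, -0.0475, 0, 0], [-0.0172, -0.0475, 0, 0], [-0.0172, -0.0475, 0, 0], [-0.0172, -0.0475, 0, 0], [-0.0172, -0.0475, 0, 0], [-0.0085, -0.0238, 0, 0], [0, 0, 0, 0.14], [0, 0, 0, 0.18], [0, 0, 0, 0.18], [0, 0, 0, 0.18], [0, 0, 0, 0.18]]
  ]
}}

```text
time_s: 16.95
tcp_pos: [0.5547, 0.096, 0.2581]
ee_rot: [[0.354, -0.935, -0.002], [-0.935, -0.354, -0.0], [-0.001, 0.002, -1.0]]
wrist_force: [0.3, -0.6, -2.8]
gripper_width: 0.574
gripper_force: 30.0
```

{"api": "jog_arm", "payload": {
  "rows": [
    [[0, 0, 0, 0.18], [0, 0, 0, 0.16], [0, 0, 0, 0.112], [0, 0, 0, 0], [0, 0, 0, 0], [0, 0, 0, 0]]
  ]
}}

```text
time_s: 17.7
tcp_pos: [0.5552, 0.096, 0.2589]
ee_rot: [[-0.083, -0.997, -0.0], [-0.997, 0.083, -0.0], [0.0, 0.0, -1.0]]
wrist_force: [-0.6, -0.5, -3.4]
gripper_width: 0.566
gripper_force: 30.0
```

```bash
python3 - <<'E'
from meas import *
s=sense(); R=s['ee_rot'];t=s['tcp_pos'];print(t,R[:,0])
im,m=cap("wrist",'wrist6.png'); b=im[:,:,::-1].copy()
y=np.array([.083,.9965,0]);x=np.array([.9965,-.083,0]);c=np.array([.5555,.0958,.082])
print('target tool delta',((c-t)@R*1000).round(1), 'yaw',np.degrees(np.arctan2(R[1,0],R[0,0])), 'turn',np.radians(np.degrees(np.arctan2(R[1,0],R[0,0]))+94.8))
up=w
print('large end corners px',proj(m,[c-.048*y+.031*x,c-.048*y-.031*x]))
sm=np.array([t[0],t[1],t[2]-.0452])
print('small top end px',proj(m,[sm+R[:,0]*.042+R[:,1]*.025,sm+R[:,0]*.042-R[:,1]*.025]))
cv2.imwrite('pics/v6.png',b)
E
```

```text
[0.5552321  0.09597994 0.25889541] [-8.25156043e-02 -9.96589771e-01  5.86578749e-05]
target tool delta [ 1.000e-01 -3.000e-01  1.769e+02] yaw -94.7331775054115 turn 0.001166272544965296
large end corners px [[223.55626264 140.0636464 ]
 [291.88407977 139.97425171]]
small top end px [[309.7570699  178.83556899]
 [205.85375283 178.99931332]]
```

View pics/v6.png

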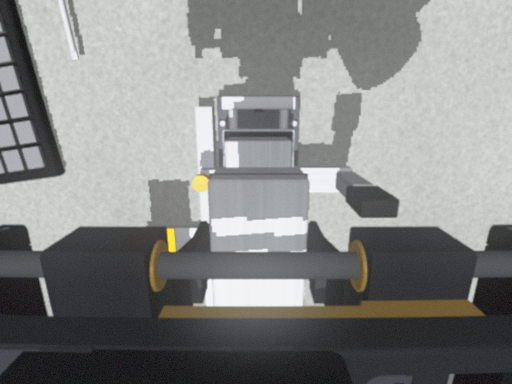

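The small case hangs square above the large one. The large case's end edge is at row 139, cols 222-293, and the small one's is at row 177, cols 208-308. Both are centred on column 258, so I'll lower it.

{"api": "jog_arm", "payload": {
  "rows": [
    [[-0.0005, -0.0003, 0.02, 0], [0, 0, 0.03, 0], [0, 0, 0.025, 0], [0, 0, 0.012, 0], [0, 0, 0.005, 0], [0, 0, 0.003, 0], [0, 0, 0.001, 0], [0, 0, 0, 0], [0, 0, 0, 0]]
  ]
}}

```text
time_s: 18.88
tcp_pos: [0.5558, 0.0965, 0.1635]
ee_rot: [[-0.083, -0.997, 0.001], [-0.997, 0.083, 0.0], [-0.0, -0.001, -1.0]]
wrist_force: [-0.4, 0.0, -2.6]
gripper_width: 0.573
gripper_force: 30.0
```

{"api": "jog_arm", "payload": {
  "rows": [
    [[0, 0, 0.001, 0], [0, 0, 0.0005, 0], [0, 0, 0, 0], [0, 0, 0, 0]]
  ]
}}

```text
time_s: 19.38
tcp_pos: [0.5557, 0.0965, 0.1615]
ee_rot: [[-0.083, -0.997, -0.0], [-0.997, 0.083, -0.0], [0.0, 0.0, -1.0]]
wrist_force: [-0.2, 0.5, -2.4]
gripper_width: 0.569
gripper_force: 30.0
```

{"api": "jog_arm", "payload": {
  "rows": [
    [[0, 0, 0.0004, 0], [0, 0, 0, 0], [0, 0, 0, 0], [0, 0, 0, 0], [0, 0, 0, 0]]
  ],
  "claw": 1
}}

```text
time_s: 20.0
tcp_pos: [0.5557, 0.0965, 0.1612]
ee_rot: [[-0.083, -0.997, 0.0], [-0.997, 0.083, 0.0], [-0.0, -0.0, -1.0]]
wrist_force: [0.1, -0.3, 0.4]
gripper_width: 0.978
gripper_force: 0.0
```

{"api": "jog_arm", "payload": {
  "rows": [
    [[0, 0, -0.03, 0], [0, 0, -0.04, 0], [0, 0, -0.04, 0], [-0.03, 0, -0.02, 0], [-0.05, 0, 0, 0], [0, 0, 0, 0], [0, 0, 0, 0]]
  ]
}}

```text
time_s: 20.88
tcp_pos: [0.562, 0.176, 0.2907]
ee_rot: [[-0.083, -0.997, -0.001], [-0.997, 0.083, -0.001], [0.001, 0.001, -1.0]]
wrist_force: [0.2, 0.3, 0.4]
gripper_width: 1.003
gripper_force: 0.0
```

```bash
python3 - <<'E'
from meas import *
s=sense(); R=s['ee_rot'];t=s['tcp_pos'];print(t,R[:,0],s['time_s'])
im,m=cap("wrist",'wrist7.png'); b=im[:,:,::-1].copy(); np.save('w7.npy',m,allow_pickle=True)
y=np.array([.083,.9965,0]);x=np.array([.9965,-.083,0])
for n,z,l,wd in(('small',.116,.042,.025),('large',.082,.048,.031),('deck',.042,.053,.036)):
    c=np.array([.5555,.0958,z]); print(n,proj(m,[c+i*l*y+j*wd*x for i in(-1,1) for j in (1,-1)]).round(1).tolist())
print('grip',proj(m,[.4608,.1037,.139]))
cv2.imwrite('pics/v7.png',b)
E
```

```text
[0.56202627 0.17601212 0.29074673] [-8.29988491e-02 -9.96549382e-01  7.20702030e-04] 20.875
small [[227.7, 51.1], [287.4, 51.0], [230.2, 151.1], [285.3, 151.0]]
large [[224.8, 51.4], [290.4, 51.2], [227.6, 152.7], [288.0, 152.6]]
deck [[224.1, 53.7], [291.2, 53.6], [226.8, 152.3], [288.8, 152.2]]
grip [[376.2437703  102.43514025]]
```

View pics/v7.png

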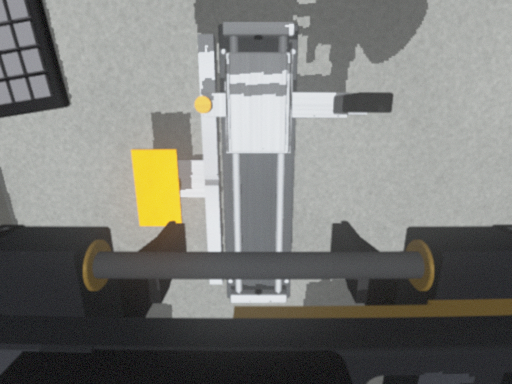

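The column stands aligned: small case at about cols 228-287, rows 51-151 and large case under it, both as predicted. The grip is at (367,102), also as predicted. Next I go over the grip.

{"api": "jog_arm", "payload": {
  "rows": [
    [[0.0268, 0.0316, 0, 0], [0.0268, 0.0316, 0, 0], [0.0268, 0.0316, 0, 0], [0, 0, 0, -0.141], [0, 0, 0, -0.18], [0, 0, 0, -0.18], [0, 0, 0, -0.18], [0, 0, 0, -0.18], [0, 0, 0, -0.18], [0, 0, 0, -0.18], [0, 0, 0, -0.18], [0, 0, 0, -0.17], [0, 0, 0.03, 0], [0, 0, 0.02, 0], [0, 0, 0, 0], [0, 0, 0, 0], [0, 0, 0, 0]]
  ]
}}

```text
time_s: 23.05
tcp_pos: [0.4616, 0.104, 0.2422]
ee_rot: [[0.997, -0.083, 0.002], [-0.083, -0.997, 0.001], [0.002, -0.001, -1.0]]
wrist_force: [-0.8, 0.4, -0.4]
gripper_width: 0.997
gripper_force: 0.0
```

```bash
python3 - <<'E'
from meas import *
s=sense(); R=s['ee_rot'];t=s['tcp_pos'];print(t,R[:,0],R[:,1],s['joints'])
c=np.array([.4608,.1037,.168]); print('delta',((c-t)@R*1000).round(1),'turn',np.arctan2(R[1,0],R[0,0])+np.radians(4.8))
m=np.load('w7.npy',allow_pickle=True).item()
r=np.array([.083,.9965])
for z in (.05,.08,.11):
    p=w(m,[(156,187)],z)[0,:2]; print(z,p,'along rail from deck centre',(p-[.5555,.0958])@r)
for p in [(258,28),(258,298)]: print('rail end',(w(m,[p],.035)[0,:2]-[.5555,.0958])@r)
E
```

```text
[0.46164059 0.10399551 0.2422192 ] [ 0.99651232 -0.08342402  0.00190601] [-0.08342193 -0.99651365 -0.00115001] [ 3.24389858e+01  9.86113677e+00 -2.45237663e+01  1.64998938e-02
 -5.54882803e+01  5.27663290e+01]
delta [-1.   0.4 74.2] turn 0.0002545641942964666
0.05 [0.68240593 0.17792538] along rail from deck centre 0.09237112856943278
0.08 [0.67101954 0.17118059] along rail from deck centre 0.08470487812288999
0.11 [0.65963315 0.1644358 ] along rail from deck centre 0.07703862767634723
rail end -0.0797831477102191
rail end 0.25336669380191146
```

{"api": "jog_arm", "payload": {
  "rows": [
    [[-0.0005, 0.0003, 0.03, 0], [0, 0, 0.03, 0], [0, 0, 0.0115, 0], [0, 0, 0.003, 0], [0, 0, 0, 0], [0, 0, 0, 0]]
  ]
}}

```text
time_s: 23.8
tcp_pos: [0.4612, 0.104, 0.1676]
ee_rot: [[0.997, -0.083, 0.002], [-0.083, -0.997, 0.001], [0.002, -0.001, -1.0]]
wrist_force: [0.7, -0.1, 0.7]
gripper_width: 1.003
gripper_force: 0.0
```

{"api": "jog_arm", "payload": {
  "rows": [
    [[0, 0, 0, 0], [0, 0, 0, 0], [0, 0, 0, 0], [0, 0, 0, 0], [0, 0, 0, 0], [0, 0, 0, 0], [0, 0, 0, 0], [0, 0, 0, 0]]
  ],
  "claw": 0
}}

```text
time_s: 24.8
tcp_pos: [0.4606, 0.1037, 0.1667]
ee_rot: [[0.997, -0.083, -0.0], [-0.083, -0.997, -0.0], [-0.0, 0.0, -1.0]]
wrist_force: [-0.4, 0.8, 0.2]
gripper_width: 0.179
gripper_force: 30.0
```

{"api": "jog_arm", "payload": {
  "rows": [
    [[0, -0.002, 0, 0], [0, -0.004, 0, 0], [0, -0.005, 0, 0], [0, -0.005, 0, 0], [0, -0.005, 0, 0], [0, -0.005, 0, 0], [0, -0.005, 0, 0], [0, -0.005, 0, 0], [0, -0.005, 0, 0], [0, -0.005, 0, 0], [0, -0.004, 0, 0], [0, -0.003, 0, 0], [0, -0.002, 0, 0], [0, 0, 0, 0], [0, 0, 0, 0]]
  ]
}}

```text
time_s: 26.68
tcp_pos: [0.4652, 0.159, 0.1666]
ee_rot: [[0.997, -0.083, 0.0], [-0.083, -0.997, 0.001], [0.0, -0.001, -1.0]]
wrist_force: [-1.2, 1.6, 0.4]
gripper_width: 0.182
gripper_force: 30.0
```

{"api": "jog_arm", "payload": {
  "rows": [
    [[0, -0.002, 0, 0], [0, -0.002, 0, 0], [0, 0, 0, 0], [0, 0, 0, 0]]
  ]
}}

```text
time_s: 27.18
tcp_pos: [0.4655, 0.1627, 0.1666]
ee_rot: [[0.997, -0.083, 0.0], [-0.083, -0.997, 0.0], [0.0, -0.0, -1.0]]
wrist_force: [-1.2, 0.4, 0.6]
gripper_width: 0.187
gripper_force: 30.0
```

{"api": "jog_arm", "payload": {
  "rows": [
    [[0, -0.002, 0, 0], [0, -0.002, 0, 0], [0, 0, 0, 0], [0, 0, 0, 0]]
  ]
}}

```text
time_s: 27.68
tcp_pos: [0.4659, 0.1668, 0.1666]
ee_rot: [[0.997, -0.083, 0.0], [-0.083, -0.997, 0.0], [0.0, -0.001, -1.0]]
wrist_force: [-0.8, 0.5, 0.4]
gripper_width: 0.18
gripper_force: 30.0
```

{"api": "jog_arm", "payload": {
  "rows": [
    [[0, -0.002, 0, 0], [0, -0.002, 0, 0], [0, 0, 0, 0], [0, 0, 0, 0]]
  ]
}}

```text
time_s: 28.18
tcp_pos: [0.4662, 0.1708, 0.1667]
ee_rot: [[0.997, -0.083, 0.0], [-0.083, -0.997, 0.001], [0.0, -0.001, -1.0]]
wrist_force: [-1.4, 0.2, 1.3]
gripper_width: 0.184
gripper_force: 30.0
```

{"api": "jog_arm", "payload": {
  "rows": [
    [[0, -0.002, 0, 0], [0, -0.002, 0, 0], [0, 0, 0, 0], [0, 0, 0, 0]]
  ]
}}

```text
time_s: 28.68
tcp_pos: [0.4665, 0.1748, 0.1666]
ee_rot: [[0.997, -0.083, 0.0], [-0.083, -0.997, 0.001], [0.0, -0.001, -1.0]]
wrist_force: [-1.9, 0.0, 0.8]
gripper_width: 0.182
gripper_force: 30.0
```

{"api": "jog_arm", "payload": {
  "rows": [
    [[0, -0.0015, 0, 0], [0, -0.0015, 0, 0], [0, 0, 0, 0], [0, 0, 0, 0]]
  ]
}}

```text
time_s: 29.18
tcp_pos: [0.4668, 0.1777, 0.1666]
ee_rot: [[0.997, -0.083, 0.0], [-0.083, -0.997, 0.0], [0.0, -0.0, -1.0]]
wrist_force: [-2.5, 0.4, 2.2]
gripper_width: 0.182
gripper_force: 30.0
```

{"api": "jog_arm", "payload": {
  "rows": [
    [[-0.0002, -0.0015, 0, 0], [-0.0002, -0.0015, 0, 0], [0, 0, 0, 0], [0, 0, 0, 0]]
  ]
}}

```text
time_s: 29.68
tcp_pos: [0.467, 0.1809, 0.1667]
ee_rot: [[0.997, -0.083, 0.001], [-0.083, -0.997, 0.001], [0.001, -0.001, -1.0]]
wrist_force: [0.4, -0.0, -0.2]
gripper_width: 0.182
gripper_force: 30.0
```

{"api": "jog_arm", "payload": {
  "rows": [
    [[0, -0.0015, 0, 0], [0, -0.0015, 0, 0], [0, 0, 0, 0], [0, 0, 0, 0]]
  ]
}}

```text
time_s: 30.18
tcp_pos: [0.4672, 0.1839, 0.1667]
ee_rot: [[0.997, -0.083, 0.001], [-0.083, -0.997, 0.001], [0.001, -0.001, -1.0]]
wrist_force: [2.5, 0.7, -3.2]
gripper_width: 0.182
gripper_force: 30.0
```

{"api": "jog_arm", "payload": {
  "rows": [
    [[0, -0.0015, 0, 0], [0, -0.0015, 0, 0], [0, 0, 0, 0], [0, 0, 0, 0]]
  ]
}}

```text
time_s: 30.68
tcp_pos: [0.4675, 0.1869, 0.1667]
ee_rot: [[0.997, -0.083, 0.001], [-0.083, -0.997, 0.001], [0.001, -0.001, -1.0]]
wrist_force: [4.2, 0.2, -3.2]
gripper_width: 0.179
gripper_force: 30.0
```

{"api": "jog_arm", "payload": {
  "rows": [
    [[0, -0.0015, 0, 0], [0, -0.0015, 0, 0], [0, 0, 0, 0], [0, 0, 0, 0]]
  ]
}}

```text
time_s: 31.18
tcp_pos: [0.4677, 0.1904, 0.1667]
ee_rot: [[0.997, -0.083, 0.001], [-0.083, -0.997, 0.002], [0.001, -0.002, -1.0]]
wrist_force: [4.1, 3.6, -5.5]
gripper_width: 0.181
gripper_force: 30.0
```

{"api": "jog_arm", "payload": {
  "rows": [
    [[0.0002, -0.0015, 0, 0], [0, 0, 0, 0], [0, 0, 0, 0]]
  ]
}}

```text
time_s: 31.55
tcp_pos: [0.4679, 0.1921, 0.1667]
ee_rot: [[0.997, -0.083, 0.001], [-0.083, -0.997, 0.002], [0.001, -0.002, -1.0]]
wrist_force: [3.0, 5.3, -5.1]
gripper_width: 0.181
gripper_force: 30.0
```

{"api": "jog_arm", "payload": {
  "rows": [
    [[0, -0.0015, 0, 0], [0, 0, 0, 0], [0, 0, 0, 0]]
  ]
}}

```text
time_s: 31.92
tcp_pos: [0.4681, 0.1944, 0.1667]
ee_rot: [[0.997, -0.083, 0.002], [-0.083, -0.997, 0.004], [0.001, -0.004, -1.0]]
wrist_force: [1.9, 8.4, -5.4]
gripper_width: 0.182
gripper_force: 30.0
```

{"api": "jog_arm", "payload": {
  "rows": [
    [[0, -0.001, 0, 0], [0, 0, 0, 0], [0, 0, 0, 0]]
  ]
}}

```text
time_s: 32.3
tcp_pos: [0.4681, 0.1948, 0.1667]
ee_rot: [[0.997, -0.083, 0.001], [-0.083, -0.997, 0.003], [0.001, -0.003, -1.0]]
wrist_force: [3.6, 5.7, -4.8]
gripper_width: 0.179
gripper_force: 30.0
```

{"api": "jog_arm", "payload": {
  "rows": [
    [[0, -0.001, 0, 0], [0, 0, 0, 0], [0, 0, 0, 0]]
  ]
}}

```text
time_s: 32.67
tcp_pos: [0.4682, 0.195, 0.1667]
ee_rot: [[0.997, -0.083, 0.001], [-0.083, -0.997, 0.001], [0.001, -0.001, -1.0]]
wrist_force: [3.3, 3.7, -6.1]
gripper_width: 0.182
gripper_force: 30.0
```

{"api": "jog_arm", "payload": {
  "rows": [
    [[0, -0.001, 0, 0], [0, 0, 0, 0], [0, 0, 0, 0]]
  ]
}}

```text
time_s: 33.05
tcp_pos: [0.4682, 0.1953, 0.1667]
ee_rot: [[0.997, -0.083, 0.0], [-0.083, -0.997, -0.0], [0.0, 0.0, -1.0]]
wrist_force: [5.4, 0.7, -5.5]
gripper_width: 0.183
gripper_force: 30.0
```

{"api": "jog_arm", "payload": {
  "rows": [
    [[0, -0.0008, 0, 0], [0, 0, 0, 0], [0, 0, 0, 0]]
  ]
}}

```text
time_s: 33.42
tcp_pos: [0.4682, 0.1955, 0.1667]
ee_rot: [[0.997, -0.083, -0.0], [-0.083, -0.997, -0.001], [-0.0, 0.001, -1.0]]
wrist_force: [5.2, -2.0, -4.5]
gripper_width: 0.184
gripper_force: 30.0
```

{"api": "jog_arm", "payload": {
  "rows": [
    [[0.0003, 0.0005, 0, 0], [0, 0, 0, 0], [0, 0, 0, 0], [0, 0, 0, 0], [0, 0, 0, 0], [0, 0, 0, 0]]
  ]
}}

```text
time_s: 34.17
tcp_pos: [0.4682, 0.1954, 0.1666]
ee_rot: [[0.997, -0.083, -0.001], [-0.083, -0.997, -0.001], [-0.001, 0.001, -1.0]]
wrist_force: [2.8, -2.3, -1.8]
gripper_width: 0.183
gripper_force: 30.0
```

```bash
python3 - <<'E'
from meas import *
s=sense(); print(s['tcp_pos'],s['wrist_force'],abs(s['joint_velocities']).max())
im,m=cap('wrist','wrist8.png'); b=im[:,:,::-1].copy(); g=cv2.cvtColor(b,cv2.COLOR_BGR2GRAY)
t=s['tcp_pos']; y=np.array([.083,.9965,0]);x=np.array([.9965,-.083,0]);o=np.array([t[0],t[1],0])+.095*x
for n,z,l,wd in(('small',.116,.042,.025),('large',.082,.048,.031)):
    q=[o+[0,0,z]+i*l*y+j*wd*x for i,j in((-1,-1),(1,-1),(1,1),(-1,1))]; print(n,proj(m,q).round(1).tolist())
c=proj(m,o+[0,0,.116])[0]; print(c)
for k in (170,190,210): rect(b,m,c,.116,k,255)
v,u=int(c[1]),int(c[0]); print('row',[int(a) for a in g[max(v-2,0):v+3,u-120:u+120:4].mean(0)])
a=cv2.cvtColor(cv2.imread('pics/top0.png'),cv2.COLOR_BGR2GRAY); it,_=cap('top','top8.png'); d=cv2.absdiff(a,cv2.cvtColor(it,cv2.COLOR_RGB2GRAY))>40
l=cv2.connectedComponentsWithStats(cv2.morphologyEx(d.astype('u1'),cv2.MORPH_OPEN,np.ones((2,2))))[2]
print([tuple(map(int,r)) for r in l[1:] if r[4]>25])
E
```

```text
[0.46822642 0.19541527 0.16664889] [ 2.83188099 -2.33452424 -1.80831708] 0.037799921753131606
small [[345.6, 117.6], [168.7, 118.0], [160.3, 0.3], [353.4, -0.1]]
large [[338.4, 126.8], [176.2, 127.1], [168.4, 10.7], [345.7, 10.3]]
[257.00598482  60.92364236]
170 255 ctr [531.8 190.4] size [258.8 116.3] long yaw 85.1
190 255 ctr [561.5 185.5] size [200.   55.1] long yaw 85.2
210 255 ctr [561.6 185.6] size [199.3  54.8] long yaw 85.2
row [117, 118, 119, 120, 119, 120, 122, 223, 232, 231, 231, 232, 232, 232, 232, 232, 232, 231, 231, 231, 231, 231, 231, 230, 231, 231, 230, 231, 231, 230, 230, 230, 230, 230, 230, 230, 230, 230, 230, 230, 230, 230, 230, 230, 229, 229, 229, 228, 229, 228, 228, 228, 215, 96, 96, 94, 93, 91, 88, 87]
[(190, 179, 17, 8, 62), (211, 180, 26, 38, 365), (340, 184, 16, 21, 206), (182, 188, 22, 12, 232), (352, 188, 8, 19, 50), (276, 195, 26, 28, 431), (167, 198, 13, 4, 27), (157, 204, 9, 8, 35), (160, 205, 189, 145, 6124), (111, 213, 52, 92, 1996), (158, 272, 16, 25, 151), (89, 293, 114, 91, 3224), (34, 295, 27, 10, 144), (67, 299, 21, 27, 268), (176, 299, 20, 21, 270), (0, 306, 66, 54, 1265), (255, 318, 11, 6, 43), (183, 321, 24, 21, 241), (227, 321, 25, 10, 142), (228, 329, 16, 10, 74), (260, 328, 10, 18, 73), (252, 334, 8, 7, 34), (207, 342, 17, 17, 129), (219, 348, 5, 7, 26), (258, 353, 58, 31, 1287), (176, 361, 49, 23, 686), (2, 364, 75, 20, 952), (216, 374, 20, 10, 85), (230, 375, 16, 9, 85), (78, 380, 13, 4, 35)]
```

{"api": "jog_arm", "payload": {
  "rows": [
    [[0.0002, 0.0007, 0, 0], [0, 0, 0, 0], [0, 0, 0, 0], [0, 0, 0, 0], [0, 0, 0, 0], [0, 0, 0, 0]]
  ]
}}

```text
time_s: 35.02
tcp_pos: [0.4683, 0.1952, 0.1667]
ee_rot: [[0.997, -0.083, -0.0], [-0.083, -0.997, 0.0], [-0.0, -0.0, -1.0]]
wrist_force: [-4.4, 4.4, 0.4]
gripper_width: 0.178
gripper_force: 30.0
```

{"api": "jog_arm", "payload": {
  "rows": [
    [[-0.0002, -0.0005, 0, 0], [0, 0, 0, 0], [0, 0, 0, 0], [0, 0, 0, 0], [0, 0, 0, 0], [0, 0, 0, 0]]
  ]
}}

```text
time_s: 35.78
tcp_pos: [0.4682, 0.1953, 0.1666]
ee_rot: [[0.997, -0.083, -0.0], [-0.083, -0.997, -0.0], [-0.0, 0.001, -1.0]]
wrist_force: [-3.5, -0.3, 2.9]
gripper_width: 0.184
gripper_force: 30.0
```

The force along the rail is now zero and the carriage is at rest at the notch's middle, so I'm handing in.

```bash
python3 -c "
from station import *
print(finish_job())"
```

```text
the job is handed in; nothing more can be done
None
```

Handed in at about 36 s: both cases are stacked centred and square on the deck, and the carriage rests in the notch I felt about 92 mm along from where it started, with the gripper still holding the grip and the bystanders never touched.

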